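# Pack the meeting kit tray

### The arm

A 6-joint arm with a two-finger parallel gripper is mounted at the origin on the work surface. World frame = base frame: x ahead of the robot, y to its left, z up, the work surface at z = 0. Lengths are in m, angles in rad, forces in N, time in s.
With the tool pointing down it reaches from about 0.375 to 0.975 m from the base axis. Payload 3.8 kg.
Tool frame: the origin (TCP) lies at the very end of the fingers, on their centre line; the grasp point (between the pads) lies bot.hold_point_z behind it (bot.hold_point_z is the distance from the TCP to the grasp point, in m); z points along the fingers, y is the line along which they close (so a half turn about z gives the same grasp; the last joint's range is limited). The gripper opens to 85 mm and grips with 20 to 120 N. Pads are 22 mm wide; open, the fingers measure 114 mm over their backs; the gripper's body (76 mm by 85 mm) begins 54 mm behind the grasp point. The pads swing forward as they close: fully open they stand 13 mm farther back than shut.
Start: joints at [-1.167, 0.264, 1.604, -0, 1.274, -0.037], TCP at [0.288, -0.61, 0.231] pointing down, gripper open.
Joint ranges: [-2.63, 2.63], [-0.94, 2.18], [0.31, 2.57], [-1.31, 4.45], [0, 2.66], [-2.55, 2.55]. Speed limits (rad/s): [2.57, 2.57, 3.14, 3.14, 3.14, 3.14].

### API

Orientations are given as a rotation vector (axis times angle).
In Python, from workcell import bot, imaging gives the robot as it stands (bot), with the cameras (imaging).
- The arm moves only by the tool jog_arm, called as name(argument=value, ...) on one line, values as JSON. Schema: {"type":"object","properties":{"rows":{"type":"array","items":{"type":"object","properties":{"x":{"type":"number"},"y":{"type":"number"},"z":{"type":"number"},"spin":{"type":"number"}},"additionalProperties":false},"minItems":1,"maxItems":5},"finger_gap":{"type":"number"},"grip_n":{"type":"number"},"only":{"type":"string"},"quiet":{"type":"boolean"},"lines":{"type":"string"}},"required":["rows"],"additionalProperties":false}. rows is a list of rows, 1 to 5 of them, each an object with the fields x, y, z (the shift in shares of the most that a row can go, 1 being 62.5 mm), spin (a turn about the tool's z in fractions of the full range, 1 being pi/2 rad); a field left out counts as zero; each row shifts and turns the commanded pose from where the row before left it, along the tool's axes as they then stand; what a row does not reach is not made up. A row lasts 1/8 s, in which the tool goes at most 0.0625 m and 0.188 rad, less where a joint would pass 70% of its speed; a pose out of reach is approached as far as the arm can. finger_gap is the opening from 0.0 (shut) to 1.0 (fully open), set as the call begins (left out keeps the last). The fingers move at their own pace and stop on an object; grip_n is the grip in N (left out, the last holds). Time passes only in rows, so rows that do not move let the fingers close. The tool returns the time, the measured TCP pose, the force, the opening and the grip force at its end. only (a regular expression) keeps the lines of the reply that match it, lines (a string "A,B") keeps lines A to B, and quiet returns only ok. A shift or turn number past 1, either way, is cut back to 1. Input that does not fit is refused with a message, and nothing moves.
- bot.read_state(): the state, without advancing time (a new reading comes with each control period).
- imaging.read_camera(name): name is "scene" or "top"; returns the picture (420x560x3 uint8, red, green, blue); there is no depth.
- imaging.camera_info(name): a dict with "intrinsics" (3x3 intrinsics, pixels), "k1" (the pictures are not rectified: a ray, as slopes to the right and down, at radius r is drawn at 1 + k1 r^2 times it, then the intrinsics apply), "extrinsics" (4x4, takes a point from camera to world coordinates). Camera axes: x right, y down, z forward; pixel columns grow to the right and rows downward; lengths in m; the calibration is good to about 2 mm. A picture is of the moment at which its call begins. camera_info takes no time and is no camera call.
- bot.finish_job(): hands the job in; it is judged then, once.
The state is a dict: "time": time; "q": joint angles; "joint_vel": joint speeds; "joint_torque": joint torques, N m; "tool_pos": TCP position; "tcp_rot": TCP orientation; "wrist_force": force on the tool from outside, world axes, zero at the start; "torque": the same for the moment, N m; "width": opening from 0.0 (shut) to 1.0 (fully open); "grip_force": force on a finger pad.
Only numpy, scipy, OpenCV 4.12 (cv2) and the standard library are available. Lean on these libraries where they do the work, as an engineer would, in place of code of your own. Each camera call takes 0.05 s, during which the arm holds its last target. There are 200 camera calls.

### The job

Pack the meeting kit for the laptop: put the mouse, the slide clicker, the square charger and the round loudspeaker into the carrying tray, each lying flat and right way up on the floor of the pocket shaped for it. Leave the oblong charger and the roll of tape standing where they are on the desk.

Things in the scene. Friction and masses are not known exactly. Their poses are not given: they have to be found in the camera images.
- mouse: Computer mouse, black plastic, loose, to be packed. Oblong with round ends, 90 (x) x 50 (y) x 34 mm high, sides upright up to 28 mm, scroll wheel on top. Origin: centre of its underside; z up, x along its length. About 85 g.
- clicker: Slide clicker (presentation remote), black plastic, loose, to be packed. A slim bar 92 (x) x 28 (y) x 26 mm high with grey buttons on top. Origin: centre of its underside; z up, x along its length. About 60 g.
- charger: Square charger, white plastic, loose, to be packed. Block 48 x 48 x 28 mm high with two folded steel prongs on top. Origin: centre of its underside; z up, x and y along its sides. About 110 g.
- speaker: Small round loudspeaker, black plastic, loose, to be packed. Solid upright disc, 50 mm in diameter, 32 mm high, with grey fabric on top. Origin: centre of its underside; z up. About 130 g.
- long_charger: Oblong charger, white plastic, loose, look-alike that stays on the desk. Block 76 (x) x 40 (y) x 28 mm high, folded steel prongs on top. Origin: centre of its underside; z up, x along its length.
- tape_roll: Roll of brown tape, loose, look-alike that stays on the desk. Upright ring 50 mm in outer diameter, 25 mm hole, 32 mm high. Origin: centre of its underside; z up.
- pocket_mouse: Grey insert plate 122 (x) x 79 (y) x 12 mm, fixed in the white tray (344 x 144 mm, rim 14 mm above desk) with three others, side by side 82 mm apart in any order. Origin: centre of its underside, 5 mm above the desk; z up, x across the tray. Pocket in its middle, open on top, 8 mm deep, floor 4 mm above the origin: the wide oblong one, 108 (x) x 67 (y) mm, for the mouse.
- pocket_clicker: Grey insert plate 122 (x) x 79 (y) x 12 mm, fixed in the white tray (344 x 144 mm, rim 14 mm above desk) with three others, side by side 82 mm apart in any order. Origin: centre of its underside, 5 mm above the desk; z up, x across the tray. Pocket in its middle, open on top, 8 mm deep, floor 4 mm above the origin: the narrow oblong one, 108 (x) x 45 (y) mm, for the slide clicker.
- pocket_charger: Grey insert plate 122 (x) x 79 (y) x 12 mm, fixed in the white tray (344 x 144 mm, rim 14 mm above desk) with three others, side by side 82 mm apart in any order. Origin: centre of its underside, 5 mm above the desk; z up, x across the tray. Pocket in its middle, open on top, 8 mm deep, floor 4 mm above the origin: the square one, 66 x 66 mm, for the square charger.
- pocket_speaker: Grey insert plate 122 (x) x 79 (y) x 12 mm, fixed in the white tray (344 x 144 mm, rim 14 mm above desk) with three others, side by side 82 mm apart in any order. Origin: centre of its underside, 5 mm above the desk; z up, x across the tray. Pocket in its middle, open on top, 8 mm deep, floor 4 mm above the origin: the round one, 68 mm in diameter, for the round loudspeaker.

How it is judged:
At the end, for the whole second after the job is handed in: Each of the four lies in its own pocket: origin within 14 mm of the insert's centre in its x and y, underside under 8 mm above the insert's origin (pocket floor 4, rim 12), upright within 0.12 rad, released, at rest. Oblong charger and tape roll upright, within 30 mm of their starts (x of mouse in the frame of pocket_mouse between -0.014 and 0.014 m and y of mouse in the frame of pocket_mouse between -0.014 and 0.014 m and z of mouse in the frame of pocket_mouse between 0 and 0.008 m and angle between each of mouse, clicker, charger, speaker, long_charger, tape_roll's own z axis and vertical below 0.12 rad and linear speed of each of mouse, clicker, charger, speaker below 0.02 m/s and angular speed of each of mouse, clicker, charger, speaker below 0.2 rad/s and x of clicker in the frame of pocket_clicker between -0.014 and 0.014 m and y of clicker in the frame of pocket_clicker between -0.014 and 0.014 m and z of clicker in the frame of pocket_clicker between 0 and 0.008 m and x of charger in the frame of pocket_charger between -0.014 and 0.014 m and y of charger in the frame of pocket_charger between -0.014 and 0.014 m and z of charger in the frame of pocket_charger between 0 and 0.008 m and x of speaker in the frame of pocket_speaker between -0.014 and 0.014 m and y of speaker in the frame of pocket_speaker between -0.014 and 0.014 m and z of speaker in the frame of pocket_speaker between 0 and 0.008 m and distance of each of long_charger, tape_roll from where it was at the start of the episode below 0.03 m); the robot touches nothing.
It fails at once if a look-alike (oblong charger or tape roll) is moved more than 30 mm (distance of any of long_charger, tape_roll from where it was at the start of the episode above 0.03 m).
It also fails if it takes over 91 s, if anything falls off the work surface, if the arm or the gripper's body presses on something with over 40 N, if the wrist force passes 120 N, or if a joint passes its speed limit or range.

## Working session

There is one attempt and no reset: what is moved stays moved. The work goes in short steps, Python scripts to look and compute and a tool call to move; the robot and the scene stay as the last step left them, time stands still between calls to the robot, and variables do not carry over. Pictures are saved under pics/ and viewed, at most 14 in all, crops included, and the job is handed in when it is done.

```bash
ls; mkdir -p pics; python3 - <<'E'
from workcell import bot, imaging
import cv2
for n in("scene","top"):
    cv2.imwrite(f"pics/{n}0.png",imaging.read_camera(n)[:,:,::-1]); c=imaging.camera_info(n); print(n,c)
s=bot.read_state();print(s,bot.hold_point_z)
E
```

```text
pics
workcell.py
scene {'intrinsics': array([[390.57863735,   0.        , 275.79982128],
       [  0.        , 390.57863735, 208.51735328],
       [  0.        ,   0.        ,   1.        ]]), 'k1': -0.03717217925968018, 'extrinsics': array([[-8.10389453e-01,  4.71005981e-01, -3.48457027e-01,
         8.70334095e-01],
       [ 5.85891231e-01,  6.50840918e-01, -4.82843209e-01,
         4.37415235e-01],
       [-6.31948430e-04, -5.95448961e-01, -8.03392890e-01,
         7.47263615e-01],
       [ 0.00000000e+00,  0.00000000e+00,  0.00000000e+00,
         1.00000000e+00]])}
top {'intrinsics': array([[406.41076617,   0.        , 273.14798654],
       [  0.        , 406.41076617, 207.72184517],
       [  0.        ,   0.        ,   1.        ]]), 'k1': -0.0013031420694254578, 'extrinsics': array([[-0.10434154, -0.9727117 ,  0.20723126,  0.37327291],
       [-0.99453966,  0.10245437, -0.01984853,  0.01071211],
       [-0.00192486, -0.20817074, -0.97809061,  0.95008011],
       [ 0.        ,  0.        ,  0.        ,  1.        ]])}
{'time': 0.1, 'q': array([-1.16688457e+00,  2.64697354e-01,  1.60527574e+00,  1.88455696e-05,
        1.27370396e+00, -3.69028149e-02]), 'joint_vel': array([ 0.00261456, -0.00193626, -0.00321239,  0.00102388,  0.00109779,
        0.00066988]), 'joint_torque': array([ 9.00281284e-04, -5.16707253e+01, -3.68588841e+01, -6.75085630e-05,
        6.24021210e-03,  1.64065131e-05]), 'tool_pos': array([ 0.28774129, -0.60984603,  0.23005268]), 'tcp_rot': array([-3.06359159e+00, -6.86379954e-01,  5.69262878e-04]), 'wrist_force': array([-0.0008432 ,  0.37429577, -0.43966617]), 'torque': array([ 0.03161352, -0.01564905,  0.02854888]), 'grip_force': 0.0, 'width': 1.0001610317785958} 0.0187
```

View pics/scene0.png

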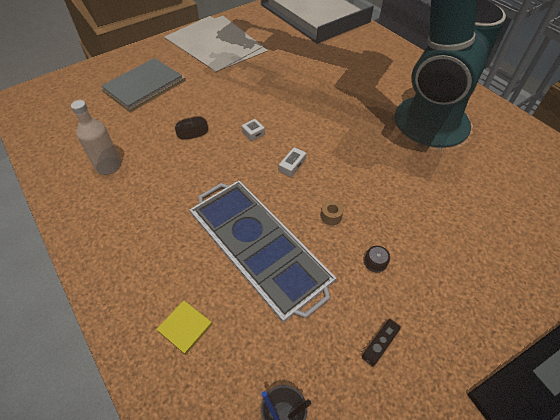

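View pics/top0.png

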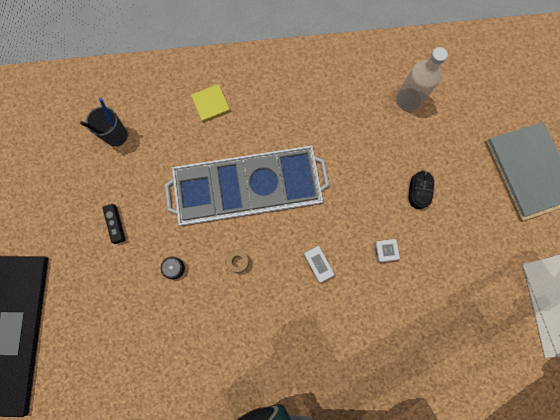

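The top view shows the objects at these pixels:
- **Pockets, left to right:** square (195,192), clicker (230,187), round (263,181), mouse (298,178).
- **To pack:** clicker (114,224), speaker (172,268), square charger (387,251), mouse (422,190).
- **To leave:** tape (239,263), oblong charger (319,264).

The scene view agrees with this.

```bash
cat > h.py <<'E'
import cv2,numpy as np
from workcell import bot, imaging
def rays(cam,uv):
    c=imaging.camera_info(cam);K=c["intrinsics"];E=c["extrinsics"]
    d=cv2.undistortPoints(np.float64(uv).reshape(-1,1,2),K,np.array([c["k1"],0,0,0.]))[:,0]
    return E[:3,3],np.c_[d,np.ones(len(d))]@E[:3,:3].T
def cast(cam,uv,z):
    o,d=rays(cam,uv); return (o+d*((z-o[2])/d[:,2])[:,None])[:,:2]
def mask(im,kind):
    hsv=cv2.cvtColor(im,cv2.COLOR_RGB2HSV);H,S,V=cv2.split(hsv)
    m={'black':(V<62),'white':(S<60)&(V>110),'blue':(H>105)&(H<130)&(S>90),'brown':(H<25)&(S>40)&(V<300)}[kind]
    return m.astype(np.uint8)*255
def find(cam,im,kind,uv,z,r=32):
    """blob of the kind nearest uv -> centre(xy), (long,short), long-axis angle, on plane z"""
    m=mask(im,kind);w=np.zeros_like(m);cv2.circle(w,tuple(map(int,uv)),r,255,-1);m&=w
    cs,_=cv2.findContours(m,cv2.RETR_EXTERNAL,cv2.CHAIN_APPROX_NONE)
    c=max(cs,key=cv2.contourArea)[:,0]
    P=cast(cam,c,z)
    (x,y),(a,b),t=cv2.minAreaRect((P*1e3).astype(np.float32))
    if a<b:a,b,t=b,a,t+90
    return np.array([x,y])/1e3,(round(a),round(b)),np.radians((t+90)%180-90)
E
python3 - <<'E'
from h import *
L={'top':dict(p_ch=('blue',(195,192),.013,28),p_cl=('blue',(230,187),.013,28),p_sp=('blue',(263,181),.013,20),p_mo=('blue',(298,178),.013,34),
 clicker=('black',(114,224),.013,28),speaker=('black',(172,268),.016,20),charger=('white',(387,251),.014,22),mouse=('black',(422,190),.016,28),longc=('white',(319,264),.014,28)),
 'scene':dict(p_ch=('blue',(294,283),.013,30),p_cl=('blue',(270,256),.013,35),p_sp=('blue',(247,229),.013,22),p_mo=('blue',(228,207),.013,35),
 clicker=('black',(382,342),.013,35),speaker=('black',(377,259),.016,20),charger=('white',(253,129),.014,20),mouse=('black',(191,128),.016,25),longc=('white',(292,160),.014,25))}
for cam in L:
    im=cv2.cvtColor(cv2.imread(f"pics/{cam}0.png"),cv2.COLOR_BGR2RGB)
    for n,a in L[cam].items():
        c,s,t=find(cam,im,*a);print(cam,n,c.round(4),s,round(float(t),3),'r',round(float(np.hypot(*c)),3))
print('tape',cast('top',[(239,263)],.016))
E
```

```text
top p_ch [0.6285 0.1722] (63, 62) -1.517 r 0.652
top p_cl [0.633  0.0904] (104, 42) 0.057 r 0.639
top p_sp [0.6383 0.0091] (62, 62) 1.466 r 0.638
top p_mo [ 0.6425 -0.073 ] (104, 64) 0.063 r 0.647
top clicker [0.5737 0.3666] (95, 32) 0.223 r 0.681
top speaker [0.4501 0.2282] (50, 35) -0.717 r 0.505
top charger [ 0.4448 -0.2573] (54, 49) -1.553 r 0.514
top mouse [ 0.5786 -0.3609] (94, 56) -0.281 r 0.682
top longc [ 0.4306 -0.0979] (78, 42) 0.384 r 0.442
scene p_ch [0.6304 0.1696] (61, 60) -1.504 r 0.653
scene p_cl [0.6351 0.088 ] (103, 40) 0.062 r 0.641
scene p_sp [0.6395 0.0063] (61, 59) -0.086 r 0.64
scene p_mo [ 0.6416 -0.002 ] (61, 43) 0.268 r 0.642
scene clicker [0.5739 0.3638] (98, 27) 0.226 r 0.68
scene speaker [0.4562 0.231 ] (65, 49) 0.424 r 0.511
scene charger [ 0.4388 -0.2662] (58, 50) -1.54 r 0.513
scene mouse [ 0.5789 -0.3654] (87, 81) -0.296 r 0.685
scene longc [ 0.4258 -0.1073] (83, 41) 0.38 r 0.439
tape [[0.45096137 0.08279765]]
```

Both views agree to about 3 mm, the insert spacing comes out at 82 mm, and sizes are within a few mm. The exceptions are scene-view p_mo, which caught the wrong blob, and the speaker and charger, which need a better mask.

```bash
cat >> h.py <<'E'
def plan(x,y,z,phi):
    s=bot.read_state();R=cv2.Rodrigues(np.float64(s['tcp_rot']))[0]
    ph=np.arctan2(R[1,0],R[0,0]);D=np.array([x,y,z])-s['tool_pos']
    t=-((phi-ph+np.pi)%(2*np.pi)-np.pi)
    dx=D[0]*np.cos(phi)+D[1]*np.sin(phi);dy=D[0]*np.sin(phi)-D[1]*np.cos(phi)
    print('turn %.3f then dx %.4f dy %.4f dz %.4f | phi %.3f tilt %.3f q6 %.2f t %.2f w %.2f'%(t,dx,dy,-D[2],ph,np.arccos(-R[2,2]),s['q'][5],s['time'],s['width']))
E
python3 - <<'E'
from h import *
for cam,L in {'top':dict(speaker=((172,268),.016,20),charger=((387,251),.014,20),longc=((319,264),.014,26)),'scene':dict(speaker=((377,259),.016,22),charger=((253,129),.014,18))}.items():
    im=cv2.imread(f"pics/{cam}0.png");H,S,V=cv2.split(cv2.cvtColor(im,cv2.COLOR_BGR2HSV))
    import h
    h.mask=lambda im,k:((S<90)*255).astype(np.uint8)
    for n,(uv,z,r) in L.items(): print(cam,n,h.find(cam,im,'',uv,z,r))
plan(.5787,-.3625,.12,-.285)
E
```

```text
top speaker (array([0.45679163, 0.23473476]), (53, 47), np.float64(1.4663008098390216))
top charger (array([ 0.44497525, -0.25739008]), (54, 50), np.float64(-1.5527183940024645))
top longc (array([ 0.43010773, -0.09777728]), (78, 43), np.float64(0.36975042284842957))
scene speaker (array([0.44977618, 0.22822548]), (50, 47), np.float64(0.39358148683640826))
scene charger (array([ 0.44412387, -0.2612814 ]), (70, 61), np.float64(1.5545561041514844))
turn 0.726 then dx 0.2097 dy -0.3192 dz 0.1101 | phi 0.441 tilt 0.002 q6 -0.04 t 0.10 w 1.00
```

Units first: shifts go in shares of 62.5 mm and turns go in shares of pi/2 rad. So 0.0275 m is 0.44, 0.18 rad is 0.1146.

jog_arm(rows=[{"z":0.44, "spin":0.1146}, {"z":0.44, "spin":0.1146}, {"z":0.44, "spin":0.1146}, {"z":0.44, "spin":0.1184}, {}], finger_gap=1.0, grip_n=40)

```text
time: 0.72
tool_pos: [0.2868, -0.6078, 0.1175]
tcp_rot: [-3.104, 0.443, 0.006]
wrist_force: [0.3, 0.2, -0.3]
width: 1.001
grip_force: 0.0
```

jog_arm(rows=[{"x":0.64, "y":-0.64}, {"x":0.64, "y":-0.64}, {"x":0.64, "y":-0.72}, {"x":0.48, "y":-0.8}, {"x":0.48, "y":-0.8}])

```text
time: 1.35
tool_pos: [0.5261, -0.4446, 0.1232]
tcp_rot: [3.109, -0.44, 0.003]
wrist_force: [-0.4, -0.3, -0.5]
width: 1.004
grip_force: 0.0
```

jog_arm(rows=[{"x":0.32, "y":-0.8}, {"x":0.16, "y":-0.704}, {}])

```text
time: 1.72
tool_pos: [0.5817, -0.3607, 0.1229]
tcp_rot: [3.111, -0.434, 0.003]
wrist_force: [-0.4, -0.5, 0.5]
width: 0.999
grip_force: 0.0
```

```bash
python3 -c "
from h import *
plan(.5787,-.3625,.005,-.285)
im=imaging.read_camera('top');cv2.imwrite('pics/t1.png',im[:,:,::-1])"
```

```text
turn 0.008 then dx -0.0024 dy 0.0026 dz 0.1179 | phi -0.277 tilt 0.002 q6 1.26 t 1.73 w 1.00
```

Scaled: 0.04 m is 0.64, 0.025 m is 0.4.

jog_arm(rows=[{"x":-0.032, "y":0.032, "z":0.64}, {"z":0.64}, {"z":0.4}, {"z":0.192}, {}])

```text
time: 2.4
tool_pos: [0.5761, -0.3656, 0.004]
tcp_rot: [-3.109, 0.447, 0.001]
wrist_force: [0.2, 0.2, 0.6]
width: 1.0
grip_force: 0.0
```

jog_arm(rows=[{}, {}, {}, {}], finger_gap=0.0, grip_n=40)

```text
time: 2.9
tool_pos: [0.578, -0.3656, 0.0062]
tcp_rot: [3.108, -0.446, 0.004]
wrist_force: [-0.5, -0.5, 7.3]
width: 0.575
grip_force: 43.8
```

```bash
python3 -c "
from h import *
plan(.643,-.074,.12,.057)
im=imaging.read_camera('top');cv2.imwrite('pics/t1.png',im[:,:,::-1])"
```

```text
turn -0.342 then dx 0.0815 dy -0.2875 dz -0.1138 | phi -0.285 tilt 0.003 q6 1.26 t 2.90 w 0.57
```

View pics/t1.png

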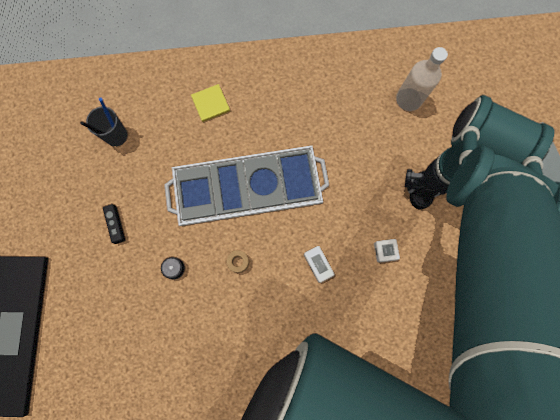

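The gripper has closed on the mouse at (422,190). Width 0.575 is about 49 mm, which matches its 50 mm. Next: lift, turn and carry.

Scaled: -0.044 m is -0.704, -0.04 m is -0.64, -0.172 rad is -0.1095.

jog_arm(rows=[{"z":-0.48}, {"z":-0.64}, {"z":-0.704, "spin":-0.1082}, {"spin":-0.1095}, {}])

```text
time: 3.58
tool_pos: [0.5769, -0.3647, 0.1189]
tcp_rot: [3.14, 0.087, 0.001]
wrist_force: [-0.1, 0.0, -1.4]
width: 0.574
grip_force: 43.0
```

jog_arm(rows=[{"x":0.24, "y":-0.88}, {"x":0.24, "y":-0.88}, {"x":0.256, "y":-0.88}, {"x":0.256, "y":-0.88}, {"x":0.256, "y":-0.88}])

```text
time: 4.2
tool_pos: [0.6381, -0.0838, 0.1167]
tcp_rot: [-3.14, -0.083, 0.004]
wrist_force: [0.3, -1.3, -0.0]
width: 0.578
grip_force: 43.0
```

jog_arm(rows=[{"x":0.048, "y":-0.192}, {}, {}])

```text
time: 4.58
tool_pos: [0.6407, -0.075, 0.1176]
tcp_rot: [3.14, 0.086, -0.002]
wrist_force: [-0.5, -1.0, -0.1]
width: 0.575
grip_force: 43.0
```

```bash
python3 -c "
from h import *
plan(.643,-.074,.018,.057)
im=imaging.read_camera('scene');cv2.imwrite('pics/s2.png',im[:,:,::-1])"
```

```text
turn -0.002 then dx 0.0023 dy -0.0009 dz 0.0996 | phi 0.055 tilt 0.001 q6 1.36 t 4.58 w 0.57
```

View pics/s2.png

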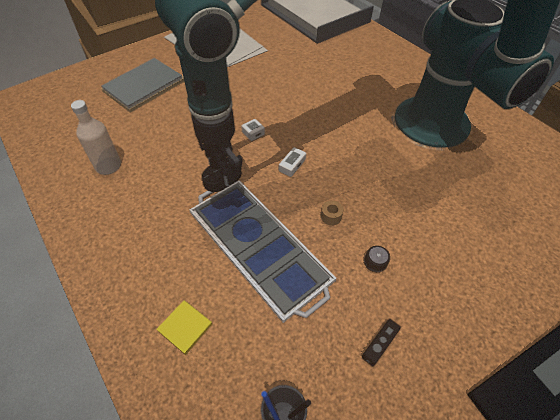

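The mouse is held level above its pocket, around pixel (222,178). Lower, release and rise.

Scaled: 0.04 m is 0.64, 0.035 m is 0.56.

jog_arm(rows=[{"x":0.032, "z":0.64}, {"z":0.56}, {"z":0.24}, {"z":0.128}, {}])

```text
time: 5.25
tool_pos: [0.6437, -0.0741, 0.0206]
tcp_rot: [3.14, 0.088, 0.001]
wrist_force: [-0.6, -0.0, -0.1]
width: 0.574
grip_force: 43.0
```

jog_arm(rows=[{}, {}, {}], finger_gap=0.8)

```text
time: 5.62
tool_pos: [0.644, -0.0735, 0.0212]
tcp_rot: [3.14, 0.089, 0.002]
wrist_force: [0.0, 0.7, -0.3]
width: 0.799
grip_force: 0.0
```

jog_arm(rows=[{"z":-0.32}, {"z":-0.64}, {"z":-0.64}, {}], finger_gap=1.0)

```text
time: 6.12
tool_pos: [0.6474, -0.0741, 0.1271]
tcp_rot: [3.138, 0.089, 0.017]
wrist_force: [-0.6, -0.4, 0.3]
width: 1.002
grip_force: 0.0
```

```bash
python3 -c "
from h import *
plan(.444,-.258,.12,.02)"
```

```text
turn 0.037 then dx -0.2071 dy 0.1798 dz 0.0071 | phi 0.057 tilt 0.011 q6 1.36 t 6.12 w 1.00
```

Scaled: -0.042 m is -0.672, -0.04 m is -0.64, 0.037 rad is 0.0236.

jog_arm(rows=[{"x":-0.64, "y":0.576, "spin":0.0236}, {"x":-0.64, "y":0.576}, {"x":-0.672, "y":0.576}, {"x":-0.672, "y":0.576}, {"x":-0.672, "y":0.576, "z":0.08}])

```text
time: 6.75
tool_pos: [0.4411, -0.26, 0.1159]
tcp_rot: [3.141, 0.032, 0.002]
wrist_force: [0.2, -1.7, -0.0]
width: 1.002
grip_force: 0.0
```

jog_arm(rows=[{}, {}])

```text
time: 7.0
tool_pos: [0.4425, -0.259, 0.1155]
tcp_rot: [-3.141, -0.029, -0.001]
wrist_force: [0.6, 0.2, 0.9]
width: 1.005
grip_force: 0.0
```

```bash
python3 -c "
from h import *
plan(.444,-.258,.005,.02)
im=imaging.read_camera('top');cv2.imwrite('pics/t3.png',im[:,:,::-1])"
```

```text
turn -0.001 then dx 0.0016 dy -0.0010 dz 0.1105 | phi 0.019 tilt 0.001 q6 0.97 t 7.00 w 1.01
```

View pics/t3.png

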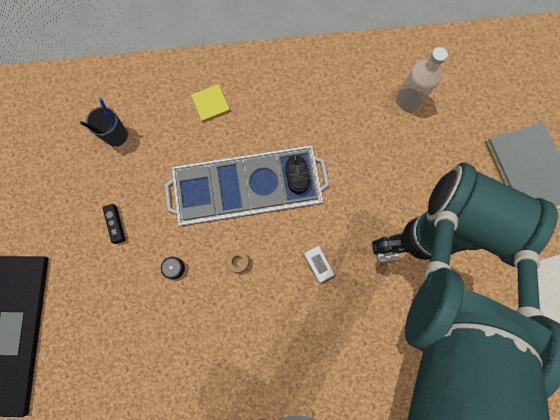

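The mouse sits in its pocket at (297,175), to be measured later. The gripper is above the square charger at about (387,251).

Scaled: 0.04 m is 0.64, 0.02 m is 0.32.

jog_arm(rows=[{"x":0.016, "z":0.64}, {"z":0.64}, {"z":0.32}, {"z":0.16}, {}])

```text
time: 7.68
tool_pos: [0.4438, -0.2583, 0.0049]
tcp_rot: [-3.141, -0.033, 0.001]
wrist_force: [-0.1, -0.3, 0.3]
width: 1.003
grip_force: 0.0
```

jog_arm(rows=[{}, {}, {}, {}], finger_gap=0.0, grip_n=40)

```text
time: 8.18
tool_pos: [0.4444, -0.2597, 0.0066]
tcp_rot: [3.14, 0.031, 0.003]
wrist_force: [-0.6, 1.2, 5.5]
width: 0.553
grip_force: 43.1
```

jog_arm(rows=[{"z":-0.48}, {"z":-0.64}, {"z":-0.72}, {}])

```text
time: 8.68
tool_pos: [0.4461, -0.261, 0.1246]
tcp_rot: [3.136, 0.031, 0.011]
wrist_force: [0.5, 0.3, -2.2]
width: 0.554
grip_force: 42.3
```

```bash
python3 -c "
from h import *
plan(.629,.171,.12,.057)
im=imaging.read_camera('top')
print(find('top',im,'black',(298,176),.026,20))"
```

```text
turn -0.037 then dx 0.2072 dy -0.4209 dz 0.0046 | phi 0.020 tilt 0.009 q6 0.97 t 8.68 w 0.55
(array([ 0.64222437, -0.07310524]), (91, 53), np.float64(0.07902243938591604))
```

The mouse measures within 1 mm of its pocket centre, at 91 x 53 mm. Carrying the charger.

Scaled: -0.053 m is -0.848, 0.026 m is 0.416, -0.037 rad is -0.0236.

jog_arm(rows=[{"x":0.416, "y":-0.832, "spin":-0.0236}, {"x":0.416, "y":-0.848}, {"x":0.416, "y":-0.848}, {"x":0.416, "y":-0.848}, {"x":0.416, "y":-0.848}])

```text
time: 9.35
tool_pos: [0.5588, 0.0128, 0.1179]
tcp_rot: [3.14, 0.089, -0.006]
wrist_force: [1.3, 0.0, -0.5]
width: 0.552
grip_force: 42.2
```

jog_arm(rows=[{"x":0.416, "y":-0.848}, {"x":0.416, "y":-0.848}, {"x":0.4, "y":-0.8}, {}, {}])

```text
time: 9.98
tool_pos: [0.6263, 0.1706, 0.1178]
tcp_rot: [3.139, 0.09, -0.007]
wrist_force: [-0.2, 0.1, -1.3]
width: 0.555
grip_force: 42.3
```

```bash
python3 -c "
from h import *
plan(.629,.171,.019,.057)"
```

```text
turn 0.001 then dx 0.0027 dy -0.0002 dz 0.0988 | phi 0.058 tilt 0.005 q6 1.74 t 9.97 w 0.55
```

Scaled: 0.04 m is 0.64, 0.035 m is 0.56.

jog_arm(rows=[{"x":0.032, "z":0.64}, {"z":0.56}, {"z":0.24}, {"z":0.144}, {}])

```text
time: 10.6
tool_pos: [0.6302, 0.1708, 0.0214]
tcp_rot: [3.14, 0.088, -0.0]
wrist_force: [-0.6, -0.1, -0.9]
width: 0.554
grip_force: 42.3
```

jog_arm(rows=[{}, {}, {}], finger_gap=0.8)

```text
time: 10.98
tool_pos: [0.6308, 0.1716, 0.0223]
tcp_rot: [-3.14, -0.089, -0.003]
wrist_force: [0.2, 0.1, 0.1]
width: 0.798
grip_force: 0.0
```

jog_arm(rows=[{"z":-0.32}, {"z":-0.64}, {"z":-0.64}, {}], finger_gap=1.0)

```text
time: 11.48
tool_pos: [0.6341, 0.1723, 0.1282]
tcp_rot: [-3.138, -0.089, -0.017]
wrist_force: [-0.7, -1.0, 0.3]
width: 0.999
grip_force: 0.0
```

```bash
python3 -c "
from h import *
plan(.574,.3655,.12,.224)"
```

```text
turn -0.167 then dx -0.0157 dy -0.2017 dz 0.0082 | phi 0.057 tilt 0.011 q6 1.74 t 11.47 w 1.00
```

Scaled: -0.05 m is -0.8, -0.045 m is -0.72, -0.167 rad is -0.1063.

jog_arm(rows=[{"x":-0.032, "y":-0.56, "spin":-0.1063}, {"x":-0.048, "y":-0.72}, {"x":-0.064, "y":-0.8}, {"x":-0.048, "y":-0.672}, {"x":-0.048, "y":-0.48, "z":0.08}])

```text
time: 12.1
tool_pos: [0.5757, 0.3681, 0.1169]
tcp_rot: [-3.121, -0.353, -0.001]
wrist_force: [0.5, -0.1, 1.1]
width: 0.997
grip_force: 0.0
```

jog_arm(rows=[{}, {}])

```text
time: 12.35
tool_pos: [0.5763, 0.3656, 0.1162]
tcp_rot: [3.121, 0.351, -0.001]
wrist_force: [0.4, 0.0, -0.5]
width: 0.998
grip_force: 0.0
```

```bash
python3 -c "
from h import *
plan(.574,.3655,.005,.224)
im=imaging.read_camera('scene');cv2.imwrite('pics/s4.png',im[:,:,::-1])"
```

```text
turn 0.000 then dx -0.0022 dy -0.0004 dz 0.1112 | phi 0.224 tilt 0.001 q6 1.88 t 12.35 w 1.00
```

View pics/s4.png

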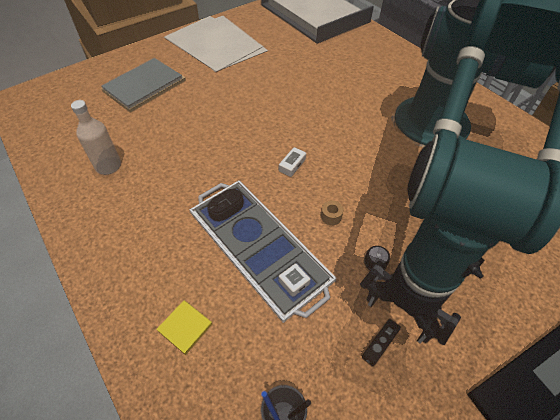

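The mouse (226,204) and the charger (294,278) lie flat in their pockets, and the open gripper stands over the clicker (382,342).

Scaled: 0.04 m is 0.64, 0.02 m is 0.32.

jog_arm(rows=[{"x":-0.032, "z":0.64}, {"z":0.64}, {"z":0.32}, {"z":0.16}, {}])

```text
time: 13.02
tool_pos: [0.5749, 0.3654, 0.0064]
tcp_rot: [3.122, 0.35, 0.0]
wrist_force: [-0.1, 0.6, 0.4]
width: 0.999
grip_force: 0.0
```

jog_arm(rows=[{}, {}, {}, {}, {}], finger_gap=0.0, grip_n=40)

```text
time: 13.65
tool_pos: [0.5751, 0.3662, 0.0073]
tcp_rot: [-3.121, -0.351, -0.002]
wrist_force: [0.7, 0.3, 5.5]
width: 0.317
grip_force: 41.6
```

jog_arm(rows=[{"z":-0.48}, {"z":-0.64}, {"z":-0.72}, {"spin":0.1063}, {}])

```text
time: 14.28
tool_pos: [0.5743, 0.3655, 0.1215]
tcp_rot: [-3.14, -0.092, -0.0]
wrist_force: [-0.2, -0.4, 0.0]
width: 0.318
grip_force: 41.0
```

```bash
python3 -c "
from h import *
plan(.634,.089,.12,.057)"
```

```text
turn 0.001 then dx 0.0439 dy 0.2795 dz 0.0015 | phi 0.058 tilt 0.000 q6 2.04 t 14.28 w 0.32
```

Scaled: 0.057 m is 0.912, 0.056 m is 0.896.

jog_arm(rows=[{"x":0.128, "y":0.832}, {"x":0.128, "y":0.896}, {"x":0.144, "y":0.912}, {"x":0.144, "y":0.912}, {"x":0.128, "y":0.896}])

```text
time: 14.9
tool_pos: [0.6311, 0.0885, 0.1195]
tcp_rot: [3.14, 0.095, -0.005]
wrist_force: [0.4, -0.2, 0.4]
width: 0.32
grip_force: 41.0
```

jog_arm(rows=[{}, {}])

```text
time: 15.15
tool_pos: [0.6311, 0.0904, 0.1199]
tcp_rot: [-3.14, -0.09, 0.004]
wrist_force: [0.1, 0.4, -0.6]
width: 0.319
grip_force: 41.0
```

```bash
python3 -c "
from h import *
plan(.634,.089,.019,.057)"
```

```text
turn 0.000 then dx 0.0028 dy 0.0015 dz 0.1009 | phi 0.057 tilt 0.003 q6 1.62 t 15.15 w 0.32
```

Scaled: 0.04 m is 0.64, 0.035 m is 0.56.

jog_arm(rows=[{"x":0.032, "y":0.016, "z":0.64}, {"z":0.56}, {"z":0.272}, {"z":0.144}, {}])

```text
time: 15.78
tool_pos: [0.6343, 0.0902, 0.0203]
tcp_rot: [-3.14, -0.091, 0.0]
wrist_force: [0.3, -0.0, -0.2]
width: 0.319
grip_force: 41.0
```

jog_arm(rows=[{}, {}, {}], finger_gap=0.55)

```text
time: 16.15
tool_pos: [0.6349, 0.0895, 0.0213]
tcp_rot: [-3.14, -0.089, -0.003]
wrist_force: [0.4, 0.4, -0.7]
width: 0.549
grip_force: 0.0
```

jog_arm(rows=[{"z":-0.32}, {"z":-0.64}, {"z":-0.64}, {}])

```text
time: 16.65
tool_pos: [0.6383, 0.0899, 0.1271]
tcp_rot: [-3.14, -0.089, -0.017]
wrist_force: [1.3, 0.1, 0.3]
width: 0.547
grip_force: 0.0
```

```bash
python3 -c "
from h import *
plan(.453,.231,.12,.057)
im=imaging.read_camera('top');cv2.imwrite('pics/t5.png',im[:,:,::-1])"
```

```text
turn -0.000 then dx -0.1770 dy -0.1514 dz 0.0071 | phi 0.057 tilt 0.011 q6 1.62 t 16.65 w 0.55
```

View pics/t5.png

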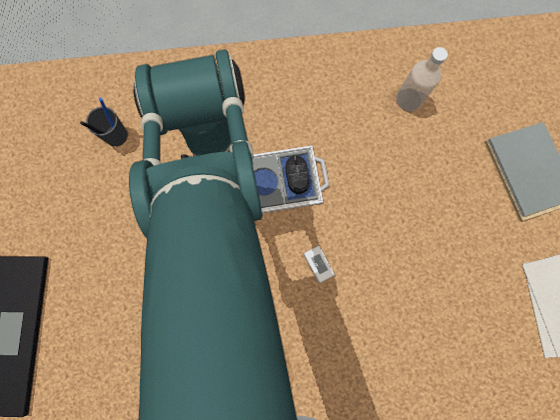

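The arm hides the clicker in this view, so it gets checked from the speaker. The mouse at (297,175) is undisturbed.

Scaled: -0.036 m is -0.576, -0.033 m is -0.528.

jog_arm(rows=[{"x":-0.576, "y":-0.48}, {"x":-0.576, "y":-0.48}, {"x":-0.576, "y":-0.496}, {"x":-0.576, "y":-0.496}, {"x":-0.528, "y":-0.464, "z":0.08}], finger_gap=1.0)

```text
time: 17.32
tool_pos: [0.447, 0.2308, 0.1148]
tcp_rot: [3.14, 0.089, -0.002]
wrist_force: [0.2, -0.2, 0.6]
width: 0.997
grip_force: 0.0
```

jog_arm(rows=[{}, {}])

```text
time: 17.58
tool_pos: [0.4488, 0.2301, 0.115]
tcp_rot: [3.14, 0.09, -0.001]
wrist_force: [0.1, 0.1, 1.0]
width: 1.002
grip_force: 0.0
```

```bash
python3 -c "
from h import *
plan(.453,.231,.005,.057)
im=imaging.read_camera('scene');cv2.imwrite('pics/s6.png',im[:,:,::-1])"
```

```text
turn 0.001 then dx 0.0043 dy -0.0007 dz 0.1100 | phi 0.058 tilt 0.001 q6 1.94 t 17.57 w 1.00
```

View pics/s6.png

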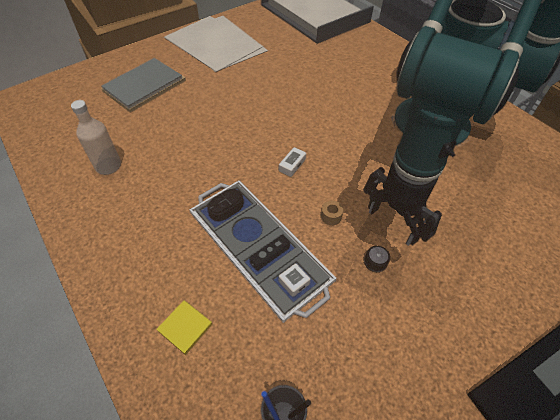

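The clicker lies in its pocket (270,252), and the open gripper stands over the speaker (377,259).

Scaled: 0.04 m is 0.64, 0.02 m is 0.32.

jog_arm(rows=[{"x":0.064, "y":-0.016, "z":0.64}, {"z":0.64}, {"z":0.32}, {"z":0.16}, {}])

```text
time: 18.25
tool_pos: [0.4532, 0.2309, 0.0049]
tcp_rot: [3.14, 0.088, -0.001]
wrist_force: [-0.0, 0.4, 0.0]
width: 1.002
grip_force: 0.0
```

jog_arm(rows=[{}, {}, {}, {}], finger_gap=0.0, grip_n=40)

```text
time: 18.75
tool_pos: [0.4542, 0.2321, 0.0068]
tcp_rot: [-3.139, -0.09, -0.004]
wrist_force: [-0.5, -1.0, 6.4]
width: 0.571
grip_force: 41.6
```

jog_arm(rows=[{"z":-0.48}, {"z":-0.64}, {"z":-0.72}, {}])

```text
time: 19.25
tool_pos: [0.456, 0.233, 0.1247]
tcp_rot: [-3.137, -0.089, -0.013]
wrist_force: [0.2, -0.3, -1.7]
width: 0.57
grip_force: 41.7
```

```bash
python3 -c "
from h import *
plan(.639,.008,.12,.057)
im=imaging.read_camera('scene');cv2.imwrite('pics/s7.png',cv2.resize(im[120:370,180:480,::-1],None,fx=2,fy=2))"
```

```text
turn -0.000 then dx 0.1699 dy 0.2351 dz 0.0047 | phi 0.057 tilt 0.009 q6 1.94 t 19.25 w 0.57
```

View pics/s7.png

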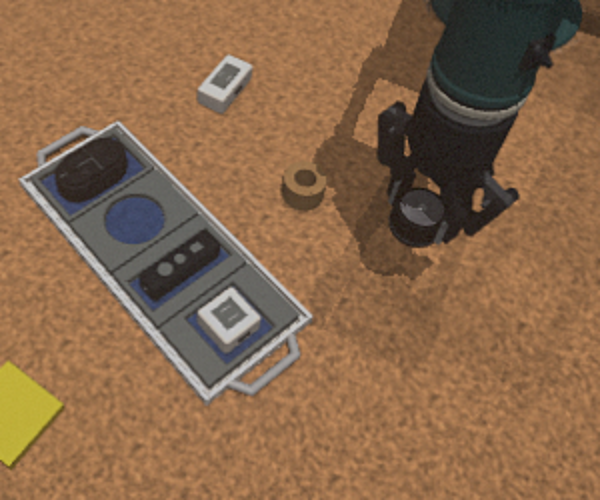

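The speaker is held, with its grey top at crop (425,208), which is scene pixel (392,224). I'll cast that to the top's height (about 0.150 m) to see how it sits in the grip.

```bash
python3 -c "
from h import *
print(cast('scene',[(391.5,223)],.150))
print('top0 centre',cast('top',[(172,266.5)],.032))"
```

```text
[[0.45674635 0.23163909]]
top0 centre [[0.45755069 0.23165851]]
```

jog_arm(rows=[{"x":0.528, "y":0.736}, {"x":0.56, "y":0.768}, {"x":0.56, "y":0.768}, {"x":0.56, "y":0.768}, {"x":0.512, "y":0.72}])

```text
time: 19.92
tool_pos: [0.6353, 0.0049, 0.1175]
tcp_rot: [-3.14, -0.089, 0.006]
wrist_force: [0.3, 0.8, -1.0]
width: 0.567
grip_force: 41.8
```

jog_arm(rows=[{}, {}])

```text
time: 20.18
tool_pos: [0.634, 0.0067, 0.1179]
tcp_rot: [-3.14, -0.088, 0.007]
wrist_force: [-0.3, 0.1, -0.8]
width: 0.57
grip_force: 41.8
```

```bash
python3 -c "
from h import *
plan(.639,.008,.020,.057)"
```

```text
turn -0.001 then dx 0.0051 dy -0.0010 dz 0.0979 | phi 0.056 tilt 0.005 q6 1.49 t 20.18 w 0.57
```

The speaker is centred in the grip to within about 3 mm. Placing it now, with a limited opening so the fingers clear the mouse and clicker.

jog_arm(rows=[{"x":0.048, "y":-0.016, "z":0.64}, {"z":0.56}, {"z":0.24}, {"z":0.112}, {}])

```text
time: 20.8
tool_pos: [0.639, 0.0082, 0.0237]
tcp_rot: [-3.14, -0.09, -0.001]
wrist_force: [0.3, 0.4, -0.4]
width: 0.571
grip_force: 41.9
```

jog_arm(rows=[{}, {}, {}], finger_gap=0.72)

```text
time: 21.18
tool_pos: [0.6395, 0.0076, 0.0242]
tcp_rot: [3.14, 0.089, 0.002]
wrist_force: [-0.2, -0.6, -0.2]
width: 0.725
grip_force: 0.0
```

jog_arm(rows=[{"z":-0.32}, {"z":-0.64}, {"z":-0.8}, {"z":-0.64}, {}])

```text
time: 21.8
tool_pos: [0.6426, 0.0076, 0.1805]
tcp_rot: [3.14, 0.089, 0.018]
wrist_force: [0.3, -0.0, 0.0]
width: 0.722
grip_force: 0.0
```

jog_arm(rows=[{"x":-0.48, "y":0.8}, {"x":-0.48, "y":0.8}, {"x":-0.48, "y":0.8}, {"x":-0.48, "y":0.8}, {"x":-0.48, "y":0.8}])

```text
time: 22.42
tool_pos: [0.5018, -0.2516, 0.1733]
tcp_rot: [-3.14, -0.089, 0.0]
wrist_force: [0.7, -0.5, -0.5]
width: 0.723
grip_force: 0.0
```

jog_arm(rows=[{"y":0.88}, {"y":0.88}, {"y":0.8}, {}, {}])

```text
time: 23.05
tool_pos: [0.5118, -0.4096, 0.1726]
tcp_rot: [-3.139, -0.088, 0.002]
wrist_force: [-0.5, 0.4, 0.9]
width: 0.72
grip_force: 0.0
```

```bash
python3 -c "
from h import *
im=imaging.read_camera('top');cv2.imwrite('pics/t8.png',cv2.resize(im[120:320,60:360,::-1],None,fx=2.5,fy=2.5))
im2=imaging.read_camera('scene');cv2.imwrite('pics/s8.png',im2[:,:,::-1])
print(find('top',im,'black',(298,176),.026,20),find('top',im,'black',(230,185),.022,28),find('top',im,'black',(263,179),.025,20),find('top',im,'white',(195,190),.023,17),find('top',im,'white',(319,264),.014,28),sep='\n')"
```

```text
(array([ 0.64179742, -0.07313905]), (92, 53), np.float64(0.07902243938591604))
(array([0.63421448, 0.09016988]), (101, 31), np.float64(0.08504922286703578))
(array([0.64148676, 0.00823596]), (56, 50), np.float64(0.2625567408788975))
(array([0.63392395, 0.17445897]), (50, 49), np.float64(-1.5166020763597878))
(array([ 0.43060583, -0.09796602]), (78, 42), np.float64(0.3806950162432465))
```

View pics/t8.png

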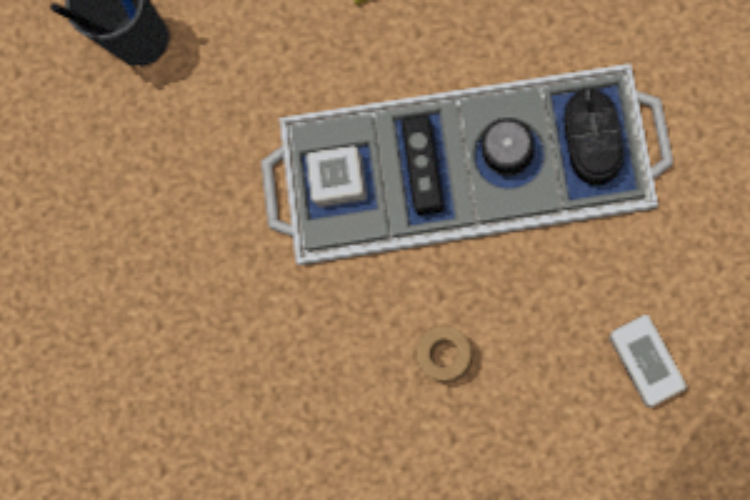

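View pics/s8.png

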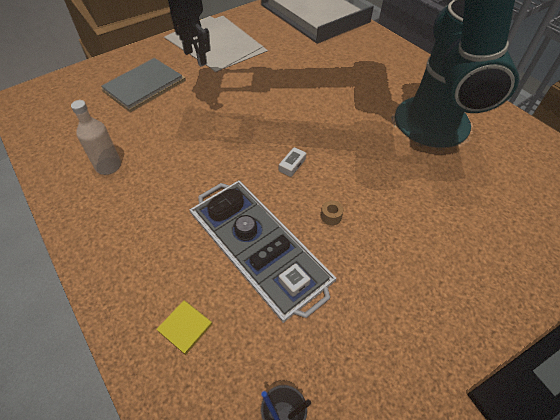

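All four lie flat in their pockets. The offsets are at most about 4 mm. The charger is at (.630,.172) when cast at its top height, against (.629,.171) for its pocket. The tape and oblong charger have not moved.

```bash
python3 -c "
from workcell import bot, imaging
print(bot.finish_job())"
```

```text
the job is handed in; nothing more can be done
None
```

I packed the mouse, clicker, square charger and speaker into their own pockets, each within about 4 mm of centre and flat in the last pictures; the oblong charger and tape roll stayed where they were, and I handed the job in at about 23 s, though the hand-in gave no verdict.

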